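# Load the curing cabinet, shut it and start it

### The arm

A 6-joint arm with a two-finger parallel gripper is mounted at the origin on the work surface; the furniture and walls round the work are solid. World frame = base frame: x ahead of the robot, y to its left, z up, the work surface at z = 0. Lengths are in m, angles in rad, forces in N, time in s.
With the tool pointing down it reaches from about 0.35 to 0.975 m from the base axis. Payload 7.1 kg.
Tool frame: the origin (TCP) lies at the very end of the fingers, on their centre line; the grasp point (between the pads) lies behind it (ctrl.tcp_to_grasp is the z of the grasp point in the tool frame, in m); z points along the fingers, y is the line along which they close (so a half turn about z gives the same grasp; the last joint's range is limited). The gripper opens to 88 mm and grips with 3 to 60 N. Pads are 20 mm wide; open, the fingers measure 115 mm over their backs; the gripper's body (75 mm by 178 mm) begins 61 mm behind the grasp point.
Start: joints at [-1.155, 0.423, 1.63, -0, 1.089, -0.019], TCP at [0.263, -0.567, 0.223] pointing down, gripper open.
Joint ranges: [-3, 3], [-0.9, 2.11], [0.09, 2.58], [-1.31, 4.45], [0.11, 2.69], [-2.54, 2.54]. Speed limits (rad/s): [2.39, 2.39, 3.01, 3.14, 3.14, 3.14].

### API

Orientations are given as a unit quaternion [x, y, z, w].
In Python, from bench import ctrl, snapshot, camera_model, spot_in, landmark_of gives the robot as it stands.
- The arm moves only by the tool drive_tool, never from a script. Its argument "motion" is a list of rows, each an object with "delta_pos": the shift along the tool's x, y, z in units of 30 mm (1.0 is 30 mm), a list of three; "delta_rot": the turn, a rotation vector about the tool's x, y, z in units of 0.1 rad (1.0 is 0.1 rad), a list of three; "claw": the opening, from -1 (shut) to 1 (fully open). In form: [{"delta_pos": [dx, dy, dz], "delta_rot": [rx, ry, rz], "claw": claw}, ...]. A call has exactly 10 rows; each row shifts and turns the commanded pose from where the row before left it, along the tool's axes as they then stand; what a row does not reach is not made up. A row lasts 1/10 s, in which the tool goes at most 50 mm and 8.59 degrees, less where a joint would pass 70% of its speed; a pose out of reach is approached as far as the arm can. A call with a number of a shift or a turn outside -1 to 1 is refused whole. A call with a gripper value outside its range is refused whole. The fingers move at their own pace and stop on an object; the grip force is fixed at half the most. Time passes only in rows, so rows that do not move let the fingers close, or fill a call up. It gives the time, the measured TCP pose, the force, the opening and the grip force at its end, in the units of the state.
- ctrl.observe(): the state, without advancing time (a new reading comes with each control period).
- snapshot(name): name is "scene" or "side" or "wrist"; returns (picture, depth): 480x640x3 uint8, red, green, blue; 480x640 float32, m along the optical axis (not along the pixel's ray), 0 where there is no reading.
- camera_model(name): a dict with "fx", "fy", "cx", "cy" (pixels), "rvec" (rotation vector, rad) and "tvec" (3), from world to camera coordinates, as OpenCV has them; the wrist camera has in their place "mount" (4x4, takes a point from camera to tool coordinates, whose origin is the TCP and whose axes are the flange's). Camera axes: x right, y down, z forward; pixel columns grow to the right and rows downward; lengths in m; the calibration is good to about 2 mm. A picture is of the moment at which its call begins: read the wrist's pose just before it. camera_model takes no time and is no camera call.
- ctrl.sign_off(): hands the job in; it is judged then, once.
Trained networks look in the newest picture that a camera, given by its name, has taken for a name from the list of things; names that differ only in an ending like _2 or _b are one class to them, and where a whole thing is asked for, a point or a joint stands for the part that bears it (a point fixed in the world has none). Each returns a list of dicts, best first, with "score" (0 to 1); they miss things now and then, are a little off and sometimes report something else, mostly with a low value. They report only what shows in the picture. A call takes as long as a camera call. They do not tell look-alikes from the thing itself.
- spot_in(camera, label): "box" ([centre column, centre row, width, height] as shares, 0 to 1, of the picture: columns of its width, rows of its height, round what is visible of it).
- landmark_of(camera, label): "centre" ([column, row] as shares, 0 to 1, of the picture: columns of its width, rows of its height: a listed point, or the origin of a listed thing).
The state is a dict: "time": time; "qpos": joint angles; "dq": joint speeds; "joint_torque": joint torques, N m; "ee_pos": TCP position; "tool_rot": TCP orientation; "wrist_force": force on the tool from outside, world axes, zero at the start; "moment": the same for the moment, N m; "finger_gap": finger opening in m; "grip_force": force on a finger pad.
Only numpy, scipy, OpenCV 4.12 (cv2) and the standard library are available. Lean on these libraries where they do the work, as an engineer would, in place of code of your own. Each camera call takes 0.05 s, during which the arm holds its last target. There are 200 camera calls.

### The job

A mould of wet resin lies ready on the pulled-out tray of the small curing cabinet. Pushing with the fingertips only, slide the tray smoothly all the way in without touching the mould, then swing the door fully shut so that no light gets out, and only then press the round start button on the roof all the way down for a moment and let it come up again. Nothing is to be lifted, and the two bottles and the glitter pot beside the cabinet stay where they stand.

Things in the scene. Friction and masses are not known exactly. Their poses are not given: they have to be found in the camera images.
- cabinet: Small white curing cabinet, fixed to the worktop: 150 deep (x), 170 wide (y), 110 high. Origin: middle of its underside, z up; own -x is its open front (front plane at x = -75 mm), own +y its left as the robot faces it. On the roof near the front: the start button at the left and an unused fixed grey timer knob at x -35, y -45 mm (32 across, top at z 123 mm).
- tray (a joint): How far the aluminium tray is pulled out towards the cabinet's own -x, in m: 0 = fully home (hard stop), about 0.045 to 0.07 at the start, at most 0.085. It slides with about 1.5 N of friction, has no spring and stays where it is left. A fixed white lamp, 90 high, stands between robot and cabinet: its far end lies at world x = 0.435, y -0.17 to 0.01, 4 cm or more short of the tray.
- tray_front (a point): Centre of the outer face of the tray's upright front plate: push here along the cabinet's own +x. Plate 140 wide, 5 thick, from 45 to 83 mm above the worktop, free space below. Behind it a pan 132 wide, 136 long with 7 mm rims. At home its face lies 1 mm behind the cabinet's front plane. Axes as the cabinet's.
- door (a joint): Angle of the upright door, rad: 0 = shut flat on the front (hard stop), 1.75 to 2.15 at the start, at most 2.4. Hinged on the right front edge (cabinet's own -y); opening swings its free edge towards the robot and to the right. White frame, amber window, 180 wide from hinge to free edge, 6 to 108 mm above the worktop, 8 thick. Friction about 0.05 N m, no spring, stays where left.
- door_hinge (a point): On the door's hinge axis (vertical), 60 mm above the worktop; axes turn with the door: own +y runs from the hinge along the door to its free edge, own -x is out of the outer face.
- door_push (a point): On the door's outer face, 120 mm from the hinge axis, 60 mm above the worktop: a good place to push. Axes turn with the door: own +y towards the free edge, own -x out of the outer face, so push along own +x to shut. While the door stands open this face looks to the right, away from the tray.
- start (a joint): Travel of the spring-loaded start button, in m: 0 = up, 0.006 = fully down. Full travel needs about 4 N; it springs back when released.
- start_top (a point): Centre of the top of the start button, a black disc 26 across in a grey round collar 42 across, standing 18 mm out of the roof with its top 128 mm above the worktop; press straight down.
- clear_mould: Shallow pale mould with round cavities, 72 by 106 by 9 high, loose in the pan of the tray behind the front plate (long side across the tray, top about 59 mm above the worktop). Origin: middle of its underside, z up. Must not be touched.
- dye_plum: Loose dropper bottle, purple with a white cap, 26 across and 85 high, standing to the left of the cabinet; to be left alone. Origin: middle of its underside.
- gel_dusk: Loose white bottle with a black cap, 27 across and 69 high, standing to the left of the cabinet; to be left alone. Origin: middle of its underside.
- glitter_pot_0: Loose round glitter pot, 25 across and 12 high, standing to the left of the cabinet; to be left alone. Origin: middle of its underside.
Not all that is in view belongs to the job. Of the things that look like the clear_mould, the smaller one is meant.

How it is judged:
By the outcome, as a careful person would: the job done as asked, in the order asked, and still so for the second after the job is handed in, with the robot touching nothing.
It also fails if it takes over 54 s, if anything falls off the work surface, if the arm or the gripper's body presses on something with over 40 N, if the wrist force passes 120 N, or if a joint passes its speed limit or range.

## Working session

There is one attempt and no reset: what is moved stays moved. The work goes in short steps, Python scripts to look and compute and a tool call to move; the robot and the scene stay as the last step left them, time stands still between calls to the robot, and variables do not carry over. Pictures are saved under pics/ and viewed, at most 10 in all, crops included, and the job is handed in when it is done.

Besides the shell and the picture viewer there is one more tool, called after "Call:" by a JSON object that holds its "name" and its "arguments". drive_tool: Moves the arm, as the interface text tells. Shifts and turns lie within -1 to 1; 1 stands for 30 mm of shift or 0.1 rad of turn. Its arguments: {"type":"object","properties":{"motion":{"type":"array"}},"required":["motion"]}

```bash
mkdir -p pics; cat > h.py <<'E'
from bench import ctrl, snapshot, camera_model, spot_in, landmark_of
import numpy as np, cv2
from scipy.spatial.transform import Rotation as R
def w2c(c):
    m=camera_model(c); return m,cv2.Rodrigues(np.array(m["rvec"],float))[0],np.array(m["tvec"],float)
def px2w(c,u,v,d=None,z=None):
    m,Rm,t=w2c(c); r=np.array([(u-m["cx"])/m["fx"],(v-m["cy"])/m["fy"],1.])
    o=-Rm.T@t; r=Rm.T@r
    s=d if d is not None else (z-o[2])/r[2]
    return o+s*r
E
python3 - <<'E'
from h import *
s=ctrl.observe(); print(s, ctrl.tcp_to_grasp)
H={"tray_front":.064,"door_hinge":.06,"door_push":.06,"start_top":.128,"clear_mould":.05,"cabinet":0,"dye_plum":0,"gel_dusk":0,"glitter_pot_0":0}
for c in("scene","side"):
    p,d=snapshot(c); cv2.imwrite(f"pics/{c}0.png",p[...,::-1]); np.save(f"{c}0.npy",d)
    for l,z in H.items():
        for q in landmark_of(c,l)[:2]:
            u,v=q["centre"][0]*640,q["centre"][1]*480
            print(c,l,round(q["score"],2),int(u),int(v),px2w(c,u,v,z=z).round(4), px2w(c,u,v,d=d[int(min(v,479)),int(min(u,639))]).round(4))
E
```

```text
{'time': 0.0, 'qpos': array([-1.15502600e+00,  4.23868768e-01,  1.63068902e+00, -2.74895024e-05,
        1.08858956e+00, -1.89889382e-02]), 'dq': array([ 0.00104862, -0.00098861, -0.00099424,  0.000933  , -0.00147364,
        0.00244583]), 'joint_torque': array([-1.21758691e-03, -5.44625258e+01, -2.73666233e+01,  6.43436029e-02,
        2.27896805e-02, -1.29309547e-04]), 'ee_pos': array([ 0.26304221, -0.56633563,  0.22188464]), 'tool_rot': array([ 9.76464268e-01,  2.15677835e-01, -1.65142794e-04, -7.59701601e-04]), 'wrist_force': array([ 0.08192858,  0.20852332, -0.38442499]), 'moment': array([-0.0096073 ,  0.00933419, -0.05200171]), 'grip_force': 0.0, 'finger_gap': 0.08809722459369422} -0.0187
scene tray_front 0.74 357 252 [ 0.5217 -0.2019  0.064 ] [ 0.5215 -0.202   0.0642]
scene door_hinge 0.64 402 254 [ 0.5614 -0.2867  0.06  ] [ 0.5408 -0.294   0.0763]
scene door_push 0.93 400 290 [ 0.4521 -0.3277  0.06  ] [ 0.494  -0.313   0.0223]
scene start_top 0.55 356 201 [ 0.609  -0.1569  0.128 ] [ 0.6071 -0.1578  0.1292]
scene clear_mould 0.95 343 403 [ 0.1712 -0.3455  0.05  ] [ 0.2002 -0.3
[... 765 characters left out ...]
9 229 [ 0.4638 -0.3411  0.06  ] [ 0.4589 -0.3275  0.0675]
side door_push 0.74 299 233 [ 0.5619 -0.2787  0.06  ] [ 0.6121 -0.3844 -0.0013]
side start_top 0.5 253 226 [ 0.609  -0.1541  0.128 ] [ 0.6075 -0.1514  0.1296]
side clear_mould 0.82 451 278 [ 0.2055 -0.2393  0.05  ] [ 0.2158 -0.3099  0.0068]
side clear_mould 0.75 272 249 [ 0.5949 -0.2026  0.05  ] [ 0.5902 -0.194   0.0555]
side cabinet 0.83 253 265 [ 0.6416 -0.1972  0.    ] [ 0.5964 -0.1212  0.0523]
side dye_plum 0.63 226 299 [ 0.6275 -0.056   0.    ] [ 0.6217 -0.0474  0.0069]
side gel_dusk 0.75 211 290 [ 0.6728 -0.0722  0.    ] [ 0.6673 -0.0645  0.0061]
side glitter_pot_0 0.41 257 303 [ 0.562  -0.0677  0.    ] [ 0.5585 -0.0619  0.0046]
```

View pics/scene0.png

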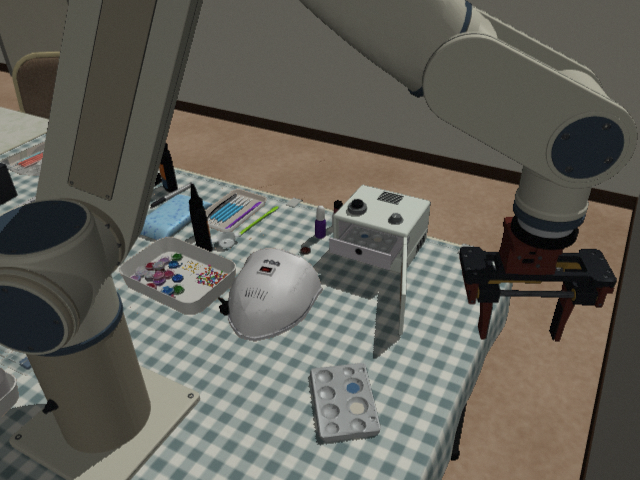

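View pics/side0.png

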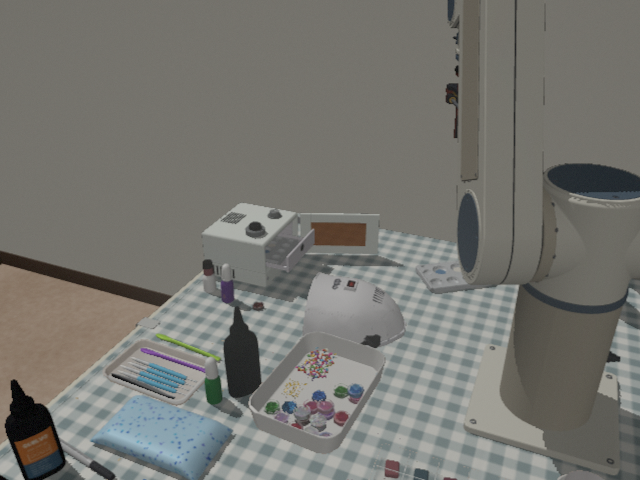

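```bash
python3 - <<'E'
from h import *
for c in("scene","side"):
    d=np.load(f"{c}0.npy"); m,Rm,t=w2c(c)
    v,u=np.nonzero(d>0); D=d[v,u]
    P=np.c_[(u-m["cx"])/m["fx"]*D,(v-m["cy"])/m["fy"]*D,D]; W=(P-t)@Rm
    np.save(f"{c}_w.npy",W)
    s=W[(W[:,0]>.5)&(W[:,0]<.85)&(W[:,1]>-.35)&(W[:,1]<0)&(abs(W[:,2]-.110)<.003)]
    r=cv2.minAreaRect(s[:,:2].astype(np.float32)*1000); print(c,"roof",len(s),r,cv2.boxPoints(r).round())
    s=W[(W[:,0]>.53)&(W[:,0]<.66)&(W[:,1]>-.24)&(W[:,1]<-.08)&(abs(W[:,2]-.129)<.003)]
    print("button",len(s),np.median(s,0) if len(s) else 0)
    s=W[(W[:,0]>.44)&(W[:,0]<.55)&(W[:,1]>-.29)&(W[:,1]<-.10)&(W[:,2]>.06)&(W[:,2]<.082)]
    print("plate",len(s),s[:,:2].min(0),s[:,:2].max(0),cv2.fitLine(s[:,:2].astype(np.float32),cv2.DIST_HUBER,0,.001,.001).ravel())
    s=W[(W[:,0]>.36)&(W[:,0]<.62)&(W[:,1]>-.42)&(W[:,1]<-.27)&(W[:,2]>.02)&(W[:,2]<.112)]
    print("door",len(s),s.min(0),s.max(0),cv2.fitLine(s[:,:2].astype(np.float32),cv2.DIST_HUBER,0,.001,.001).ravel())
E
```

```text
scene roof 1808 ((606.5493774414062, -215.73812866210938), (213.99078369140625, 185.74879455566406), 1.4601929187774658) [[ 497. -126.]
 [ 502. -311.]
 [ 716. -306.]
 [ 711. -120.]]
button 65 [ 0.60322738 -0.16188142  0.12935076]
plate 582 [ 0.44014106 -0.27690925] [ 0.52644497 -0.11379604] [ 0.00399083 -0.999992    0.5197339  -0.2105293 ]
door 1034 [ 0.39081748 -0.35722282  0.0201856 ] [ 0.61975442 -0.27003378  0.11120643] [ 0.9439207   0.33017227  0.5152675  -0.30806288]
side roof 2054 ((609.4022216796875, -214.79013061523438), (220.15956115722656, 196.33042907714844), 0.48818692564964294) [[ 498. -118.]
 [ 500. -314.]
 [ 720. -312.]
 [ 719. -116.]]
button 59 [ 0.60666966 -0.15387456  0.13039262]
plate 276 [ 0.44245689 -0.28994852] [ 0.54995514 -0.11136974] [ 0.00994161 -0.9999506   0.52257276 -0.18568271]
door 2880 [ 0.39625267 -0.3560268   0.02000943] [ 0.61741157 -0.27001257  0.11146885] [ 0.934817    0.35512975  0.48651332 -0.3163415 ]
```

The scene picture shows the cabinet around (385,225), with the tray a little out, the door nearly edge-on at (400,300) and the lamp at (275,290). The side picture shows the tray plate at (300,248) and the door at (340,235). The mould lying on the table is the decoy. Next I'll refine the cabinet's yaw, the plate and the door.

```bash
python3 - <<'E'
from h import *
for c in("scene","side"):
    W=np.load(f"{c}_w.npy")
    def box(a,b,e,f,z0,z1): return W[(W[:,0]>a)&(W[:,0]<b)&(W[:,1]>e)&(W[:,1]<f)&(W[:,2]>z0)&(W[:,2]<z1)]
    s=box(.568,.85,-.35,0,.107,.113)
    r=cv2.minAreaRect(s[:,:2].astype(np.float32)*1000); print(c,"roof",len(s),r,cv2.boxPoints(r).round().tolist())
    for n,b,ax in(("left",(.6,.72,-.14,-.09,.03,.1),0),("front",(.55,.60,-.25,-.15,.086,.107),1),("plate",(.505,.54,-.26,-.14,.06,.08),1),("knob",(.54,.66,-.29,-.22,.120,.126),0),("btn",(.54,.66,-.2,-.12,.1265,.132),0),("door",(.4,.54,-.38,-.28,.02,.1),0),("doortop",(.37,.56,-.38,-.26,.1045,.112),0)):
        s=box(*b)
        if len(s)<10: print(n,len(s)); continue
        vx,vy,x,y=cv2.fitLine(s[:,:2].astype(np.float32),cv2.DIST_HUBER,0,.001,.001).ravel()
        print(n,len(s),"mid",s.mean(0).round(4),"min",s.min(0).round(3),"max",s.max(0).round(3),"ang",round(float(np.degrees(np.arctan2(vy,vx))),1))
    s=box(.43,.46,-.2,.02,.02,.1); print("lamp",s.max(0) if len(s) else 0)
E
```

```text
scene roof 1768 ((640.307861328125, -205.4429931640625), (167.59848022460938, 144.65174865722656), 89.9228744506836) [[568.0, -289.0], [713.0, -289.0], [713.0, -122.0], [568.0, -122.0]]
left 60 mid [ 0.6153 -0.1305  0.0517] min [ 0.601 -0.14   0.041] max [ 0.635 -0.126  0.069] ang -1.6
front 247 mid [ 0.5736 -0.2002  0.1039] min [ 0.563 -0.25   0.095] max [ 0.599 -0.151  0.107] ang -88.9
plate 423 mid [ 0.5197 -0.2006  0.0704] min [ 0.514 -0.26   0.06 ] max [ 0.526 -0.14   0.08 ] ang -89.9
knob 25 mid [ 0.605  -0.2505  0.1212] min [ 0.595 -0.26   0.12 ] max [ 0.615 -0.244  0.123] ang -24.4
btn 63 mid [ 0.6036 -0.161   0.1293] min [ 0.593 -0.173  0.127] max [ 0.617 -0.148  0.132] ang 38.2
door 67 mid [ 0.4693 -0.3208  0.0545] min [ 0.4   -0.355  0.022] max [ 0.54  -0.293  0.1  ] ang 20.8
doortop 189 mid [ 0.47   -0.3243  0.1062] min [ 0.393 -0.357  0.105] max [ 0.559 -0.288  0.11 ] ang 20.6
lamp [ 0.4484561  -0.05245004  0.08944856]
side roof 2018 ((643.6669921875, -201.7762451171875), (172.17222595214844, 151.0565948486328), 89.92849731445312) [[568.0, -288.0], [719.0, -288.0], [719.0, -116.0], [568.0, -116.0]]
left 1257 mid [ 0.6562 -0.1198  0.0675] min [ 0.6   -0.126  0.03 ] max [ 0.719 -0.09   0.1  ] ang 0.6
front 66 mid [ 0.5709 -0.1977  0.1039] min [ 0.568 -0.249  0.098] max [ 0.576 -0.154  0.107] ang -89.6
plate 190 mid [ 0.5227 -0.1965  0.07  ] min [ 0.52  -0.258  0.06 ] max [ 0.526 -0.141  0.08 ] ang -89.4
knob 37 mid [ 0.6084 -0.247   0.1223] min [ 0.6   -0.258  0.12 ] max [ 0.619 -0.236  0.124] ang -67.7
btn 57 mid [ 0.6067 -0.156   0.13  ] min [ 0.596 -0.176  0.127] max [ 0.62  -0.144  0.132] ang -68.0
door 1974 mid [ 0.4683 -0.3233  0.0604] min [ 0.4   -0.356  0.02 ] max [ 0.54  -0.291  0.1  ] ang 20.9
doortop 195 mid [ 0.4781 -0.3203  0.107 ] min [ 0.397 -0.352  0.105] max [ 0.559 -0.285  0.111] ang 21.6
lamp [ 0.44245689 -0.03599543  0.09186669]
```

Call:
{"name": "drive_tool", "arguments": {"motion": [{"delta_pos": [0,0,0],"delta_rot": [0,0,0.87],"claw": -1},{"delta_pos": [0,0,0],"delta_rot": [0,0,0.87],"claw": -1},{"delta_pos": [0,0,0],"delta_rot": [0,0,0.87],"claw": -1},{"delta_pos": [0,0,0],"delta_rot": [0,0,0.87],"claw": -1},{"delta_pos": [0,0,0],"delta_rot": [0,0,0.87],"claw": -1},{"delta_pos": [0.6,-1,0],"delta_rot": [0,0,0],"claw": -1},{"delta_pos": [0.6,-1,0],"delta_rot": [0,0,0],"claw": -1},{"delta_pos": [0.6,-1,0],"delta_rot": [0,0,0],"claw": -1},{"delta_pos": [0.6,-1,0],"delta_rot": [0,0,0],"claw": -1},{"delta_pos": [0.6,-1,0],"delta_rot": [0,0,0],"claw": -1}]}}

```text
time: 2.0
ee_pos: [0.3539, -0.4157, 0.2228]
tool_rot: [1.0, -0.0, 0.0, 0.0]
wrist_force: [-0.3, 0.3, -0.0]
finger_gap: 0.0112
grip_force: 0.0
```

Call:
{"name": "drive_tool", "arguments": {"motion": [{"delta_pos": [0.6,-1,0],"delta_rot": [0,0,0],"claw": -1},{"delta_pos": [0.6,-1,0],"delta_rot": [0,0,0],"claw": -1},{"delta_pos": [0.6,-1,0],"delta_rot": [0,0,0],"claw": -1},{"delta_pos": [0.6,-1,0],"delta_rot": [0,0,0],"claw": -1},{"delta_pos": [0.6,-1,0],"delta_rot": [0,0,0],"claw": -1},{"delta_pos": [0.6,-1,0],"delta_rot": [0,0,0],"claw": -1},{"delta_pos": [0.5,-1,0],"delta_rot": [0,0,0],"claw": -1},{"delta_pos": [0,0,0],"delta_rot": [0,0,0],"claw": -1},{"delta_pos": [0,0,0],"delta_rot": [0,0,0],"claw": -1},{"delta_pos": [0,0,0],"delta_rot": [0,0,0],"claw": -1}]}}

```text
time: 3.0
ee_pos: [0.476, -0.2075, 0.2227]
tool_rot: [1.0, -0.0, -0.0, 0.0]
wrist_force: [-0.5, -0.0, 0.5]
finger_gap: 0.0006
grip_force: 0.0
```

```bash
python3 - <<'E'
from h import *
s=ctrl.observe(); print(s["time"],s["ee_pos"],s["finger_gap"])
p,d=snapshot("wrist"); cv2.imwrite("pics/w1.png",p[...,::-1])
m=camera_model("wrist"); M=np.array(m["mount"]); print(M.round(3))
T=np.eye(4); T[:3,:3]=R.from_quat(s["tool_rot"]).as_matrix(); T[:3,3]=s["ee_pos"]
v,u=np.nonzero(d>0); D=d[v,u]
P=np.c_[(u-m["cx"])/m["fx"]*D,(v-m["cy"])/m["fy"]*D,D,np.ones(len(D))]; W=(P@(T@M).T)[:,:3]; np.save("w1.npy",W)
for n,b in dict(plate=(.49,.545,-.29,-.12,.06,.09),roof=(.55,.8,-.32,-.08,.107,.113),btn=(.57,.64,-.2,-.12,.1262,.132),collar=(.57,.64,-.2,-.12,.113,.1262),knob=(.57,.64,-.28,-.22,.119,.126),doortop=(.36,.6,-.4,-.27,.1045,.112),lamp=(.40,.47,-.2,.02,.03,.1)).items():
    s=W[np.all((W>b[::2])&(W<b[1::2]),axis=1)]
    if len(s): print(n,len(s),s.mean(0).round(4),np.percentile(s,1,axis=0).round(4),np.percentile(s,99,axis=0).round(4), np.histogram(s[:,2],6)[0])
print(landmark_of("wrist","tray_front")[:1],landmark_of("wrist","start_top")[:1])
E
```

```text
3.0 [ 0.47604448 -0.20749869  0.22269927] 0.0006201613277676404
[[-0.    -0.953 -0.303  0.083]
 [ 1.    -0.     0.     0.001]
 [-0.    -0.303  0.953 -0.162]
 [ 0.     0.     0.     1.   ]]
plate 1784 [ 0.5239 -0.2069  0.0788] [ 0.5206 -0.2741  0.0609] [ 0.5262 -0.1387  0.0838] [ 102  100   94  131  225 1132]
roof 22014 [ 0.5966 -0.2119  0.1094] [ 0.5685 -0.2889  0.1073] [ 0.6273 -0.1237  0.112 ] [1245 5732 9750 4271  780  236]
btn 1512 [ 0.6068 -0.1614  0.1308] [ 0.595  -0.1731  0.127 ] [ 0.6187 -0.1491  0.132 ] [ 20  14  49 139 539 751]
collar 2450 [ 0.605  -0.1626  0.1211] [ 0.5871 -0.1809  0.1147] [ 0.6244 -0.1413  0.1244] [  38   34  103 1614  626   35]
knob 1174 [ 0.6078 -0.2502  0.1217] [ 0.5979 -0.2604  0.1191] [ 0.6178 -0.2401  0.1237] [ 62 110 336 447 190  29]
doortop 4364 [ 0.523  -0.3043  0.1079] [ 0.3997 -0.3526  0.1049] [ 0.5991 -0.2705  0.1108] [ 222  856 1652  952  615   67]
lamp 7204 [ 0.4201 -0.0954  0.0731] [ 0.4004 -0.1521  0.0319] [0.4456 0.0046 0.089 ] [ 347  431  571  974 1671 3210]
[{'centre': [0.4969, 0.3581], 'score': 0.71}] [{'centre': [0.3689, 0.06], 'score': 0.69}]
```

View pics/w1.png

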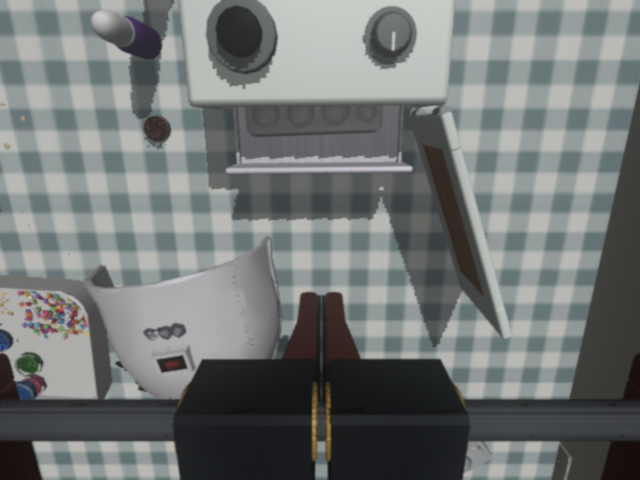

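The wrist view shows the tray plate at row 168, columns 228-410, with clear space in front of it between the lamp and the door. The button is at (240,35). I'll lower the fingertips in front of the plate.

Call:
{"name": "drive_tool", "arguments": {"motion": [{"delta_pos": [0,0,0.8],"delta_rot": [0,0,0],"claw": -1},{"delta_pos": [0,0,0.9],"delta_rot": [0,0,0],"claw": -1},{"delta_pos": [0,0,0.9],"delta_rot": [0,0,0],"claw": -1},{"delta_pos": [0,0,0.9],"delta_rot": [0,0,0],"claw": -1},{"delta_pos": [0,0,0.9],"delta_rot": [0,0,0],"claw": -1},{"delta_pos": [0,0,0.9],"delta_rot": [0,0,0],"claw": -1},{"delta_pos": [0.2,0,0],"delta_rot": [0,0,0],"claw": -1},{"delta_pos": [0.2,0,0],"delta_rot": [0,0,0],"claw": -1},{"delta_pos": [0.2,0,0],"delta_rot": [0,0,0],"claw": -1},{"delta_pos": [0.2,0,0],"delta_rot": [0,0,0],"claw": -1}]}}

```text
time: 4.15
ee_pos: [0.5021, -0.2075, 0.0652]
tool_rot: [1.0, -0.0, 0.001, 0.001]
wrist_force: [0.5, -0.9, -0.3]
finger_gap: 0.0002
grip_force: 0.0
```

Call:
{"name": "drive_tool", "arguments": {"motion": [{"delta_pos": [0.1,0,0],"delta_rot": [0,0,0],"claw": -1},{"delta_pos": [0.1,0,0],"delta_rot": [0,0,0],"claw": -1},{"delta_pos": [0.1,0,0],"delta_rot": [0,0,0],"claw": -1},{"delta_pos": [0.1,0,0],"delta_rot": [0,0,0],"claw": -1},{"delta_pos": [0.13,0,0],"delta_rot": [0,0,0],"claw": -1},{"delta_pos": [0.13,0,0],"delta_rot": [0,0,0],"claw": -1},{"delta_pos": [0.13,0,0],"delta_rot": [0,0,0],"claw": -1},{"delta_pos": [0.13,0,0],"delta_rot": [0,0,0],"claw": -1},{"delta_pos": [0.13,0,0],"delta_rot": [0,0,0],"claw": -1},{"delta_pos": [0.13,0,0],"delta_rot": [0,0,0],"claw": -1}]}}

```text
time: 5.15
ee_pos: [0.5359, -0.2067, 0.0635]
tool_rot: [1.0, -0.0, -0.0, -0.0]
wrist_force: [-0.8, 1.8, 0.7]
finger_gap: 0.0005
grip_force: 0.8
```

Call:
{"name": "drive_tool", "arguments": {"motion": [{"delta_pos": [0.1,0,0],"delta_rot": [0,0,0],"claw": -1},{"delta_pos": [0.1,0,0],"delta_rot": [0,0,0],"claw": -1},{"delta_pos": [0.1,0,0],"delta_rot": [0,0,0],"claw": -1},{"delta_pos": [0.1,0,0],"delta_rot": [0,0,0],"claw": -1},{"delta_pos": [0.1,0,0],"delta_rot": [0,0,0],"claw": -1},{"delta_pos": [0.06,0,0],"delta_rot": [0,0,0],"claw": -1},{"delta_pos": [0.06,0,0],"delta_rot": [0,0,0],"claw": -1},{"delta_pos": [0.06,0,0],"delta_rot": [0,0,0],"claw": -1},{"delta_pos": [0,0,0],"delta_rot": [0,0,0],"claw": -1},{"delta_pos": [0,0,0],"delta_rot": [0,0,0],"claw": -1}]}}

```text
time: 6.15
ee_pos: [0.5566, -0.2071, 0.0639]
tool_rot: [1.0, -0.0, 0.0, 0.0]
wrist_force: [0.6, -0.4, -0.2]
finger_gap: 0.0007
grip_force: 0.1
```

Call:
{"name": "drive_tool", "arguments": {"motion": [{"delta_pos": [0.05,0,0],"delta_rot": [0,0,0],"claw": -1},{"delta_pos": [0.05,0,0],"delta_rot": [0,0,0],"claw": -1},{"delta_pos": [0.05,0,0],"delta_rot": [0,0,0],"claw": -1},{"delta_pos": [0.05,0,0],"delta_rot": [0,0,0],"claw": -1},{"delta_pos": [0,0,0],"delta_rot": [0,0,0],"claw": -1},{"delta_pos": [0,0,0],"delta_rot": [0,0,0],"claw": -1},{"delta_pos": [0,0,0],"delta_rot": [0,0,0],"claw": -1},{"delta_pos": [0,0,0],"delta_rot": [0,0,0],"claw": -1},{"delta_pos": [0,0,0],"delta_rot": [0,0,0],"claw": -1},{"delta_pos": [0,0,0],"delta_rot": [0,0,0],"claw": -1}]}}

```text
time: 7.15
ee_pos: [0.5568, -0.2067, 0.0635]
tool_rot: [1.0, 0.0, -0.005, -0.001]
wrist_force: [-20.1, -3.6, 14.3]
finger_gap: 0.0006
grip_force: 10.3
```

The tray stopped hard at x = 0.5568 with 20 N, so it is home. I'll back off, lift and start turning the tool for the door.

Call:
{"name": "drive_tool", "arguments": {"motion": [{"delta_pos": [-0.6,0,0],"delta_rot": [0,0,0],"claw": -1},{"delta_pos": [-0.8,0,0],"delta_rot": [0,0,0],"claw": -1},{"delta_pos": [0,0.6,-0.9],"delta_rot": [0,0,0],"claw": -1},{"delta_pos": [0,0,-0.9],"delta_rot": [0,0,0],"claw": -1},{"delta_pos": [0,0,-0.9],"delta_rot": [0,0,0],"claw": -1},{"delta_pos": [0,0,-0.9],"delta_rot": [0,0,0],"claw": -1},{"delta_pos": [-0.5,1,0],"delta_rot": [0,0,0],"claw": -1},{"delta_pos": [-0.5,1,0],"delta_rot": [0,0,0],"claw": -1},{"delta_pos": [-0.5,1,0],"delta_rot": [0,0,0],"claw": -1},{"delta_pos": [-0.5,1,0],"delta_rot": [0,0,0],"claw": -1}]}}

```text
time: 8.15
ee_pos: [0.46, -0.3462, 0.1722]
tool_rot: [1.0, 0.0, 0.001, 0.0]
wrist_force: [0.1, -0.4, 0.2]
finger_gap: 0.0003
grip_force: 0.0
```

Call:
{"name": "drive_tool", "arguments": {"motion": [{"delta_pos": [0,0,0],"delta_rot": [0,0,-0.97],"claw": -1},{"delta_pos": [0,0,0],"delta_rot": [0,0,-0.97],"claw": -1},{"delta_pos": [0,0,0],"delta_rot": [0,0,-0.97],"claw": -1},{"delta_pos": [0,0,0],"delta_rot": [0,0,-0.97],"claw": -1},{"delta_pos": [0,0,0],"delta_rot": [0,0,-0.97],"claw": -1},{"delta_pos": [0,0,0],"delta_rot": [0,0,-0.97],"claw": -1},{"delta_pos": [0,0,0],"delta_rot": [0,0,-0.97],"claw": -1},{"delta_pos": [0,0,0],"delta_rot": [0,0,-0.97],"claw": -1},{"delta_pos": [0,0,0],"delta_rot": [0,0,-0.97],"claw": -1},{"delta_pos": [0,0,0],"delta_rot": [0,0,-0.97],"claw": -1}]}}

```text
time: 9.15
ee_pos: [0.4605, -0.3452, 0.172]
tool_rot: [0.884, 0.468, 0.0, 0.001]
wrist_force: [0.4, 0.0, -0.5]
finger_gap: 0.0008
grip_force: 0.0
```

Call:
{"name": "drive_tool", "arguments": {"motion": [{"delta_pos": [0,0,0],"delta_rot": [0,0,-0.97],"claw": -1},{"delta_pos": [0,0,0],"delta_rot": [0,0,-0.97],"claw": -1},{"delta_pos": [0,0,0],"delta_rot": [0,0,-0.97],"claw": -1},{"delta_pos": [0,0,0],"delta_rot": [0,0,-0.97],"claw": -1},{"delta_pos": [0,0,0],"delta_rot": [0,0,-0.97],"claw": -1},{"delta_pos": [0,0,0],"delta_rot": [0,0,-0.97],"claw": -1},{"delta_pos": [0,0,0],"delta_rot": [0,0,-0.97],"claw": -1},{"delta_pos": [0,0,0],"delta_rot": [0,0,-0.97],"claw": -1},{"delta_pos": [0,0,0],"delta_rot": [0,0,-0.97],"claw": -1},{"delta_pos": [0,0,0],"delta_rot": [0,0,-0.97],"claw": -1}]}}

```text
time: 10.15
ee_pos: [0.4605, -0.3452, 0.172]
tool_rot: [0.564, 0.826, -0.0, 0.001]
wrist_force: [0.2, 0.0, 0.7]
finger_gap: 0.0005
grip_force: 0.0
```

```bash
python3 - <<'E'
from h import *
s=ctrl.observe(); Rm=R.from_quat(s["tool_rot"]).as_matrix()
print(s["time"],s["ee_pos"],s["qpos"].round(2),Rm.round(3))
# door geometry from first wrist cloud + hinge
W=np.load("w1.npy"); b=(.36,.555,-.4,-.285,.1045,.112)
D=W[np.all((W>b[::2])&(W<b[1::2]),axis=1)][:,:2]
vx,vy,x,y=cv2.fitLine(D.astype(np.float32),cv2.DIST_HUBER,0,.001,.001).ravel()
u=np.array([vx,vy]); u*=-np.sign(u[0]); c=np.array([x,y]); n=np.array([-u[1],u[0]])
k=(D-c)@n; a=(D-c)@u
print("dir",u,"outer n",n,"face",np.percentile(k,[1,50,99]),"free edge",c+u*np.percentile(a,99.5))
free=c+u*np.percentile(a,99.5); h=free-.18*u; print("hinge est",h)
t=h+.13*u+n*.036; print("target",t,"tool delta units",(Rm.T@np.r_[t-s["ee_pos"][:2],.064-s["ee_pos"][2]]/.03).round(3))
E
```

```text
10.15 [ 0.4605391  -0.34520224  0.17198749] [-0.66  0.41  1.78  0.    0.95 -1.04] [[-0.364  0.931  0.001]
 [ 0.931  0.364 -0.001]
 [-0.001  0.001 -1.   ]]
dir [-0.9338344 -0.3577057] outer n [ 0.3577057 -0.9338344] face [-3.60697181e-03 -9.35807282e-05  4.37896898e-03] free edge [ 0.39705145 -0.35314397]
hinge est [ 0.56514164 -0.28875694]
target [ 0.45662058 -0.36887672] tool delta units [-0.683 -0.412  3.6  ]
```

Call:
{"name": "drive_tool", "arguments": {"motion": [{"delta_pos": [-1,-0.4,0],"delta_rot": [0,0,0],"claw": -1},{"delta_pos": [0,0,0],"delta_rot": [0,0,0],"claw": -1},{"delta_pos": [0,0,0.9],"delta_rot": [0,0,0],"claw": -1},{"delta_pos": [0,0,0.9],"delta_rot": [0,0,0],"claw": -1},{"delta_pos": [0,0,0.9],"delta_rot": [0,0,0],"claw": -1},{"delta_pos": [0,0,0.9],"delta_rot": [0,0,0],"claw": -1},{"delta_pos": [0.25,0,0],"delta_rot": [0,0,0],"claw": -1},{"delta_pos": [0.25,0,0],"delta_rot": [0,0,0],"claw": -1},{"delta_pos": [0.2,0,0],"delta_rot": [0,0,0],"claw": -1},{"delta_pos": [0.2,0,0],"delta_rot": [0,0,0],"claw": -1}]}}

```text
time: 11.15
ee_pos: [0.4506, -0.3519, 0.0652]
tool_rot: [0.565, 0.825, -0.0, 0.001]
wrist_force: [1.1, 0.1, 0.1]
finger_gap: 0.0004
grip_force: 0.0
```

Call:
{"name": "drive_tool", "arguments": {"motion": [{"delta_pos": [0.2,0,0],"delta_rot": [0,0,0],"claw": -1},{"delta_pos": [0.26,-0.03,0],"delta_rot": [0,0,0.6],"claw": -1},{"delta_pos": [0.26,-0.03,0],"delta_rot": [0,0,0.6],"claw": -1},{"delta_pos": [0.26,-0.03,0],"delta_rot": [0,0,0.6],"claw": -1},{"delta_pos": [0.26,-0.03,0],"delta_rot": [0,0,0.6],"claw": -1},{"delta_pos": [0.26,-0.03,0],"delta_rot": [0,0,0.6],"claw": -1},{"delta_pos": [0.26,-0.03,0],"delta_rot": [0,0,0.6],"claw": -1},{"delta_pos": [0.26,-0.03,0],"delta_rot": [0,0,0.6],"claw": -1},{"delta_pos": [0.26,-0.03,0],"delta_rot": [0,0,0.6],"claw": -1},{"delta_pos": [0.26,-0.03,0],"delta_rot": [0,0,0.6],"claw": -1}]}}

```text
time: 12.15
ee_pos: [0.4313, -0.2784, 0.0645]
tool_rot: [0.766, 0.643, 0.0, 0.001]
wrist_force: [0.5, -1.3, -0.5]
finger_gap: 0.0006
grip_force: 0.2
```

```bash
python3 - <<'E'
from h import *
s=ctrl.observe(); Rm=R.from_quat(s["tool_rot"]).as_matrix()
h=np.array([.567,-.2888]); v=Rm[:2,:2].T@(h-s["ee_pos"][:2]); print(s["time"],s["ee_pos"],s["wrist_force"],"hinge in tool",v,"yaw",np.arctan2(Rm[1,0],Rm[0,0]))
p,d=snapshot("scene"); cv2.imwrite("pics/s2.png",p[150:400,250:570,::-1].repeat(2,0).repeat(2,1))
E
```

```text
12.15 [ 0.43131015 -0.27842034  0.06445231] [ 0.52417018 -1.25599074 -0.52340236] hinge in tool [0.01320113 0.13544433] yaw 1.3972911466014843
```

View pics/s2.png

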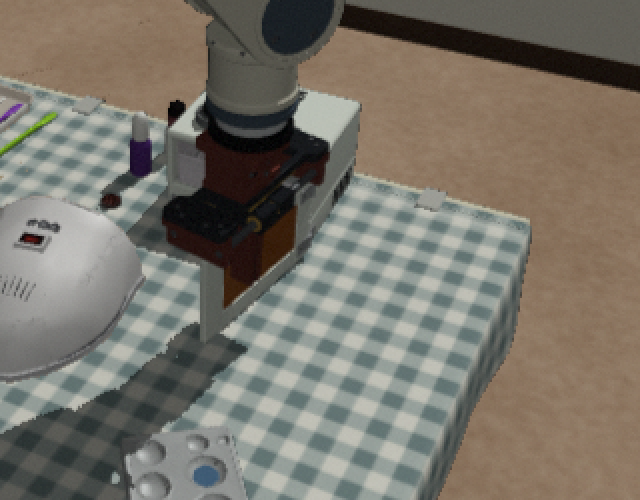

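The door is following the fingers: its free edge is at crop (205,320) and the lamp is at (60,290). Before going on I'll check that the lamp clears the door's swing.

```bash
python3 - <<'E'
import numpy as np
h=np.array([.567,-.2888])
for n in("w1","scene_w","side_w"):
    W=np.load(n+".npy"); b=(.36,.47,-.2,.02,.008,.1)
    s=W[np.all((W>b[::2])&(W<b[1::2]),axis=1)]; r=np.linalg.norm(s[:,:2]-h,axis=1); i=np.argsort(r)
    print(n,len(s),np.percentile(r,[.1,.5,1,3]).round(4),s[i[[2,10,30]]].round(3).tolist())
E
```

```text
w1 15627 [0.1794 0.1825 0.1854 0.193 ] [[0.447, -0.157, 0.008], [0.446, -0.157, 0.01], [0.447, -0.155, 0.015]]
scene_w 2262 [0.1818 0.1845 0.1867 0.1922] [[0.447, -0.153, 0.018], [0.444, -0.152, 0.025], [0.438, -0.153, 0.016]]
side_w 2350 [0.219  0.226  0.2313 0.2447] [[0.44, -0.111, 0.081], [0.436, -0.105, 0.08], [0.437, -0.094, 0.086]]
```

Call:
{"name": "drive_tool", "arguments": {"motion": [{"delta_pos": [0.23,-0.02,0],"delta_rot": [0,0,0.5],"claw": -1},{"delta_pos": [0.23,-0.02,0],"delta_rot": [0,0,0.5],"claw": -1},{"delta_pos": [0.23,-0.02,0],"delta_rot": [0,0,0.5],"claw": -1},{"delta_pos": [0.23,-0.02,0],"delta_rot": [0,0,0.5],"claw": -1},{"delta_pos": [0.23,-0.02,0],"delta_rot": [0,0,0.5],"claw": -1},{"delta_pos": [0.23,-0.02,0],"delta_rot": [0,0,0.5],"claw": -1},{"delta_pos": [0.23,-0.02,0],"delta_rot": [0,0,0.5],"claw": -1},{"delta_pos": [0.23,-0.02,0],"delta_rot": [0,0,0.5],"claw": -1},{"delta_pos": [0.23,-0.02,0],"delta_rot": [0,0,0.5],"claw": -1},{"delta_pos": [0.23,-0.02,0],"delta_rot": [0,0,0.5],"claw": -1}]}}

```text
time: 13.2
ee_pos: [0.4522, -0.2133, 0.0642]
tool_rot: [0.901, 0.435, 0.0, 0.0]
wrist_force: [0.5, -0.8, -0.4]
finger_gap: 0.0006
grip_force: 0.2
```

Call:
{"name": "drive_tool", "arguments": {"motion": [{"delta_pos": [0.135,-0.01,0],"delta_rot": [0,0,0.3],"claw": -1},{"delta_pos": [0.135,-0.01,0],"delta_rot": [0,0,0.3],"claw": -1},{"delta_pos": [0.135,-0.01,0],"delta_rot": [0,0,0.3],"claw": -1},{"delta_pos": [0.135,-0.01,0],"delta_rot": [0,0,0.3],"claw": -1},{"delta_pos": [0.135,-0.01,0],"delta_rot": [0,0,0.3],"claw": -1},{"delta_pos": [0.135,-0.01,0],"delta_rot": [0,0,0.3],"claw": -1},{"delta_pos": [0.135,-0.01,0],"delta_rot": [0,0,0.3],"claw": -1},{"delta_pos": [0.135,-0.01,0],"delta_rot": [0,0,0.3],"claw": -1},{"delta_pos": [0.135,-0.01,0],"delta_rot": [0,0,0.3],"claw": -1},{"delta_pos": [0.135,-0.01,0],"delta_rot": [0,0,0.3],"claw": -1}]}}

```text
time: 14.2
ee_pos: [0.4792, -0.1833, 0.0642]
tool_rot: [0.955, 0.295, 0.0, 0.0]
wrist_force: [-0.1, -1.8, 0.2]
finger_gap: 0.0006
grip_force: 0.2
```

```bash
cat > st.py <<'E'
from h import *
s=ctrl.observe(); Rm=R.from_quat(s["tool_rot"]).as_matrix()
h=np.array([.567,-.2888]); v=Rm[:2,:2].T@(h-s["ee_pos"][:2]); print(s["time"],s["ee_pos"],s["wrist_force"],"hinge in tool",v,"yaw",np.arctan2(Rm[1,0],Rm[0,0]))
E
python3 st.py
```

```text
14.2 [ 0.47920296 -0.18329737  0.06422443] [-0.05293134 -1.78000674  0.23221624] hinge in tool [0.01291238 0.13664692] yaw 0.5998417884260443
```

Call:
{"name": "drive_tool", "arguments": {"motion": [{"delta_pos": [0.23,-0.02,0],"delta_rot": [0,0,0.5],"claw": -1},{"delta_pos": [0.23,-0.02,0],"delta_rot": [0,0,0.5],"claw": -1},{"delta_pos": [0.23,-0.02,0],"delta_rot": [0,0,0.5],"claw": -1},{"delta_pos": [0.23,-0.02,0],"delta_rot": [0,0,0.5],"claw": -1},{"delta_pos": [0.23,-0.02,0],"delta_rot": [0,0,0.5],"claw": -1},{"delta_pos": [0.23,-0.02,0],"delta_rot": [0,0,0.5],"claw": -1},{"delta_pos": [0.23,-0.02,0],"delta_rot": [0,0,0.5],"claw": -1},{"delta_pos": [0.23,-0.02,0],"delta_rot": [0,0,0.5],"claw": -1},{"delta_pos": [0.23,-0.02,0],"delta_rot": [0,0,0.5],"claw": -1},{"delta_pos": [0.23,-0.02,0],"delta_rot": [0,0,0.5],"claw": -1}]}}

```text
time: 15.2
ee_pos: [0.5405, -0.1527, 0.0642]
tool_rot: [0.999, 0.049, 0.0, 0.0]
wrist_force: [-0.8, -0.3, -0.4]
finger_gap: 0.0003
grip_force: 0.2
```

Call:
{"name": "drive_tool", "arguments": {"motion": [{"delta_pos": [0.1,0,0],"delta_rot": [0,0,0.2],"claw": -1},{"delta_pos": [0.1,0,0],"delta_rot": [0,0,0.2],"claw": -1},{"delta_pos": [0.1,0,0],"delta_rot": [0,0,0.2],"claw": -1},{"delta_pos": [0.1,0,0],"delta_rot": [0,0,0.2],"claw": -1},{"delta_pos": [0.05,0,0],"delta_rot": [0,0,0.2],"claw": -1},{"delta_pos": [0.05,0,0],"delta_rot": [0,0,0],"claw": -1},{"delta_pos": [0,0,0],"delta_rot": [0,0,0],"claw": -1},{"delta_pos": [0,0,0],"delta_rot": [0,0,0],"claw": -1},{"delta_pos": [0,0,0],"delta_rot": [0,0,0],"claw": -1},{"delta_pos": [0,0,0],"delta_rot": [0,0,0],"claw": -1}]}}

```text
time: 16.2
ee_pos: [0.5474, -0.151, 0.0628]
tool_rot: [1.0, 0.0, -0.008, -0.001]
wrist_force: [-24.2, -2.0, 17.2]
finger_gap: 0.0005
grip_force: 12.1
```

```bash
python3 st.py
```

```text
16.2 [ 0.54741263 -0.15102307  0.06283802] [-24.22465119  -1.98449507  17.18435206] hinge in tool [0.0195264  0.13778395] yaw 0.00042657434256790545
```

Call:
{"name": "drive_tool", "arguments": {"motion": [{"delta_pos": [-0.5,0,0],"delta_rot": [0,0,0],"claw": -1},{"delta_pos": [-0.9,0,0],"delta_rot": [0,0,0],"claw": -1},{"delta_pos": [0,0,-0.9],"delta_rot": [0,0,0],"claw": -1},{"delta_pos": [0,0,-0.9],"delta_rot": [0,0,0],"claw": -1},{"delta_pos": [0,0,-0.9],"delta_rot": [0,0,0],"claw": -1},{"delta_pos": [0,0,-0.9],"delta_rot": [0,0,0],"claw": -1},{"delta_pos": [0,0.3,-0.9],"delta_rot": [0,0,0],"claw": -1},{"delta_pos": [0,0,0],"delta_rot": [0,0,0],"claw": -1},{"delta_pos": [0,0,0],"delta_rot": [0,0,0],"claw": -1},{"delta_pos": [0,0,0],"delta_rot": [0,0,0],"claw": -1}]}}

```text
time: 17.2
ee_pos: [0.5124, -0.1605, 0.1976]
tool_rot: [1.0, -0.0, -0.001, -0.0]
wrist_force: [-0.1, -0.5, -0.5]
finger_gap: 0.0007
grip_force: 0.0
```

```bash
python3 - <<'E'
from h import *
s=ctrl.observe(); print(s["time"],s["ee_pos"])
p,d=snapshot("wrist"); cv2.imwrite("pics/w2.png",p[...,::-1])
m=camera_model("wrist"); M=np.array(m["mount"])
T=np.eye(4); T[:3,:3]=R.from_quat(s["tool_rot"]).as_matrix(); T[:3,3]=s["ee_pos"]
v,u=np.nonzero(d>0); D=d[v,u]
P=np.c_[(u-m["cx"])/m["fx"]*D,(v-m["cy"])/m["fy"]*D,D,np.ones(len(D))]; W=(P@(T@M).T)[:,:3]
for n,b in dict(btn=(.57,.64,-.2,-.12,.1262,.134),collar=(.57,.64,-.2,-.12,.116,.1255),door=(.54,.575,-.3,-.08,.09,.1065)).items():
    s=W[np.all((W>b[::2])&(W<b[1::2]),axis=1)]
    if len(s): print(n,len(s),s.mean(0).round(4),np.percentile(s,[1,50,99],axis=0).round(4).tolist())
b=(.54,.568,-.3,-.08,.102,.112); s=W[np.all((W>b[::2])&(W<b[1::2]),axis=1)]
for y in(-.27,-.22,-.17,-.13): q=s[abs(s[:,1]-y)<.01]; print(y,len(q),np.percentile(q[:,0],[2,50,98]).round(4) if len(q) else 0)
E
```

```text
17.2 [ 0.51242202 -0.16048056  0.19761985]
btn 1870 [ 0.6074 -0.1607  0.1312] [[0.5954, -0.1726, 0.1284], [0.6076, -0.1609, 0.1313], [0.6191, -0.1489, 0.1331]]
collar 2684 [ 0.6076 -0.1607  0.1214] [[0.5878, -0.1803, 0.1194], [0.6076, -0.1608, 0.1214], [0.627, -0.1409, 0.1232]]
door 1562 [ 0.5654 -0.2008  0.1036] [[0.5582, -0.2952, 0.0942], [0.5664, -0.1983, 0.1054], [0.5694, -0.1128, 0.1065]]
-0.27 425 [0.5595 0.5639 0.5674]
-0.22 430 [0.5595 0.5634 0.5679]
-0.17 421 [0.5589 0.5628 0.5664]
-0.13 469 [0.5582 0.5628 0.5675]
```

View pics/w2.png

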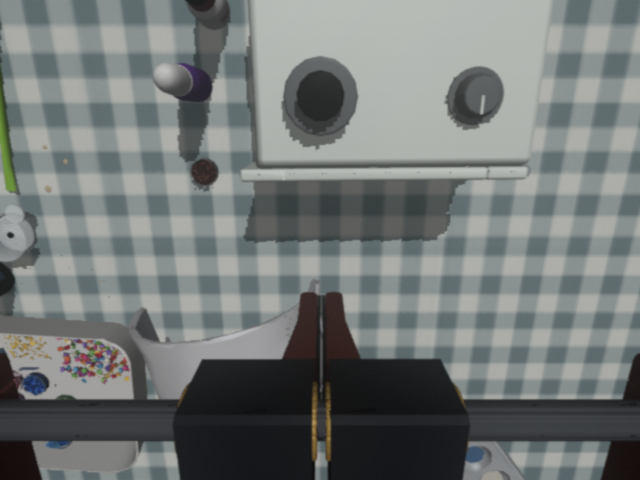

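The wrist view shows the door flush along row 172 and the button at (320,97). The bottles and glitter pot are where they were. I'll move over the button.

Call:
{"name": "drive_tool", "arguments": {"motion": [{"delta_pos": [0.8,0,0],"delta_rot": [0,0,0],"claw": -1},{"delta_pos": [0.8,0,0],"delta_rot": [0,0,0],"claw": -1},{"delta_pos": [0.8,0,0],"delta_rot": [0,0,0],"claw": -1},{"delta_pos": [0.75,0,0],"delta_rot": [0,0,0],"claw": -1},{"delta_pos": [0,0,0],"delta_rot": [0,0,0],"claw": -1},{"delta_pos": [0,0,0.6],"delta_rot": [0,0,0],"claw": -1},{"delta_pos": [0,0,0.6],"delta_rot": [0,0,0],"claw": -1},{"delta_pos": [0,0,0.6],"delta_rot": [0,0,0],"claw": -1},{"delta_pos": [0,0,0],"delta_rot": [0,0,0],"claw": -1},{"delta_pos": [0,0,0],"delta_rot": [0,0,0],"claw": -1}]}}

```text
time: 18.25
ee_pos: [0.6067, -0.1607, 0.1441]
tool_rot: [1.0, -0.0, -0.001, -0.0]
wrist_force: [0.8, -0.9, -0.3]
finger_gap: 0.0004
grip_force: 0.0
```

Call:
{"name": "drive_tool", "arguments": {"motion": [{"delta_pos": [0,0,0.15],"delta_rot": [0,0,0],"claw": -1},{"delta_pos": [0,0,0.15],"delta_rot": [0,0,0],"claw": -1},{"delta_pos": [0,0,0.15],"delta_rot": [0,0,0],"claw": -1},{"delta_pos": [0,0,0.08],"delta_rot": [0,0,0],"claw": -1},{"delta_pos": [0,0,0.08],"delta_rot": [0,0,0],"claw": -1},{"delta_pos": [0,0,0.08],"delta_rot": [0,0,0],"claw": -1},{"delta_pos": [0,0,0.06],"delta_rot": [0,0,0],"claw": -1},{"delta_pos": [0,0,0],"delta_rot": [0,0,0],"claw": -1},{"delta_pos": [0,0,0],"delta_rot": [0,0,0],"claw": -1},{"delta_pos": [0,0,0],"delta_rot": [0,0,0],"claw": -1}]}}

```text
time: 19.25
ee_pos: [0.6082, -0.161, 0.1258]
tool_rot: [1.0, -0.0, 0.001, 0.0]
wrist_force: [-9.0, 2.5, 28.9]
finger_gap: 0.0003
grip_force: 14.3
```

Call:
{"name": "drive_tool", "arguments": {"motion": [{"delta_pos": [0,0,-0.1],"delta_rot": [0,0,0],"claw": -1},{"delta_pos": [0,0,0],"delta_rot": [0,0,0],"claw": -1},{"delta_pos": [0,0,0],"delta_rot": [0,0,0],"claw": -1},{"delta_pos": [0,0,0],"delta_rot": [0,0,0],"claw": -1},{"delta_pos": [0,0,0],"delta_rot": [0,0,0],"claw": -1},{"delta_pos": [0,0,0],"delta_rot": [0,0,0],"claw": -1},{"delta_pos": [0,0,0],"delta_rot": [0,0,0],"claw": -1},{"delta_pos": [0,0,0],"delta_rot": [0,0,0],"claw": -1},{"delta_pos": [0,0,0],"delta_rot": [0,0,0],"claw": -1},{"delta_pos": [0,0,0],"delta_rot": [0,0,0],"claw": -1}]}}

```text
time: 20.25
ee_pos: [0.6081, -0.161, 0.1262]
tool_rot: [1.0, -0.0, 0.0, 0.0]
wrist_force: [-3.0, 0.4, 11.1]
finger_gap: 0.0002
grip_force: 5.5
```

Call:
{"name": "drive_tool", "arguments": {"motion": [{"delta_pos": [0,0,-0.07],"delta_rot": [0,0,0],"claw": -1},{"delta_pos": [0,0,0],"delta_rot": [0,0,0],"claw": -1},{"delta_pos": [0,0,0],"delta_rot": [0,0,0],"claw": -1},{"delta_pos": [0,0,0],"delta_rot": [0,0,0],"claw": -1},{"delta_pos": [0,0,0],"delta_rot": [0,0,0],"claw": -1},{"delta_pos": [0,0,0],"delta_rot": [0,0,0],"claw": -1},{"delta_pos": [0,0,0],"delta_rot": [0,0,0],"claw": -1},{"delta_pos": [0,0,0],"delta_rot": [0,0,0],"claw": -1},{"delta_pos": [0,0,0],"delta_rot": [0,0,0],"claw": -1},{"delta_pos": [0,0,0],"delta_rot": [0,0,0],"claw": -1}]}}

```text
time: 21.25
ee_pos: [0.608, -0.161, 0.1274]
tool_rot: [1.0, -0.0, 0.0, 0.0]
wrist_force: [1.8, -0.8, 2.9]
finger_gap: 0.0006
grip_force: 1.7
```

Call:
{"name": "drive_tool", "arguments": {"motion": [{"delta_pos": [0,0,-0.08],"delta_rot": [0,0,0],"claw": -1},{"delta_pos": [0,0,0],"delta_rot": [0,0,0],"claw": -1},{"delta_pos": [0,0,0],"delta_rot": [0,0,0],"claw": -1},{"delta_pos": [0,0,0],"delta_rot": [0,0,0],"claw": -1},{"delta_pos": [0,0,0],"delta_rot": [0,0,0],"claw": -1},{"delta_pos": [0,0,0],"delta_rot": [0,0,0],"claw": -1},{"delta_pos": [0,0,0],"delta_rot": [0,0,0],"claw": -1},{"delta_pos": [0,0,0],"delta_rot": [0,0,0],"claw": -1},{"delta_pos": [0,0,0],"delta_rot": [0,0,0],"claw": -1},{"delta_pos": [0,0,0],"delta_rot": [0,0,0],"claw": -1}]}}

```text
time: 22.25
ee_pos: [0.6076, -0.1608, 0.1296]
tool_rot: [1.0, -0.0, -0.0, -0.0]
wrist_force: [0.2, -0.3, 1.6]
finger_gap: 0.0008
grip_force: 1.2
```

```bash
python3 - <<'E'
from h import *
def top(c):
    p,d=snapshot(c); m,Rm,t=w2c(c); v,u=np.nonzero(d>0); D=d[v,u]
    W=(np.c_[(u-m["cx"])/m["fx"]*D,(v-m["cy"])/m["fy"]*D,D]-t)@Rm; return p,W
s=ctrl.observe(); print(s["ee_pos"],s["wrist_force"])
p,W=top("side"); cv2.imwrite("pics/b.png",cv2.resize(p[150:290,180:340,::-1],None,fx=4,fy=4,interpolation=cv2.INTER_NEAREST))
E
```

```text
[ 0.60764732 -0.16081019  0.12963178] [ 0.23160059 -0.2889507   1.61500166]
```

View pics/b.png

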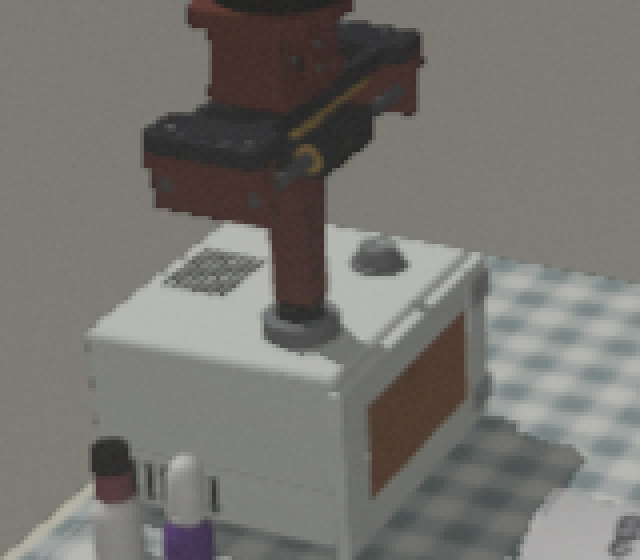

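The side view shows the fingertips on the button at (300,310), with the door flush. The force readings fit a spring of about 0.6 N/mm ending in a hard stop near z = 0.126, so the button was fully pressed. I'll lift clear now.

Call:
{"name": "drive_tool", "arguments": {"motion": [{"delta_pos": [0,0,-0.3],"delta_rot": [0,0,0],"claw": -1},{"delta_pos": [0,0,-0.8],"delta_rot": [0,0,0],"claw": -1},{"delta_pos": [0,0,-0.8],"delta_rot": [0,0,0],"claw": -1},{"delta_pos": [-0.9,0,-0.8],"delta_rot": [0,0,0],"claw": -1},{"delta_pos": [-0.9,0,0],"delta_rot": [0,0,0],"claw": -1},{"delta_pos": [-0.9,0,0],"delta_rot": [0,0,0],"claw": -1},{"delta_pos": [-0.9,0,0],"delta_rot": [0,0,0],"claw": -1},{"delta_pos": [0,0,0],"delta_rot": [0,0,0],"claw": -1},{"delta_pos": [0,0,0],"delta_rot": [0,0,0],"claw": -1},{"delta_pos": [0,0,0],"delta_rot": [0,0,0],"claw": -1}]}}

```text
time: 23.3
ee_pos: [0.5008, -0.161, 0.2111]
tool_rot: [1.0, -0.0, 0.001, 0.0]
wrist_force: [-0.2, -0.1, 0.2]
finger_gap: 0.0004
grip_force: 0.0
```

```bash
python3 - <<'E'
from h import *
s=ctrl.observe(); print(s["time"],s["ee_pos"],s["wrist_force"])
p,d=snapshot("wrist"); cv2.imwrite("pics/w3.png",p[...,::-1])
m=camera_model("wrist"); M=np.array(m["mount"])
T=np.eye(4); T[:3,:3]=R.from_quat(s["tool_rot"]).as_matrix(); T[:3,3]=s["ee_pos"]
v,u=np.nonzero(d>0); D=d[v,u]
P=np.c_[(u-m["cx"])/m["fx"]*D,(v-m["cy"])/m["fy"]*D,D,np.ones(len(D))]; W=(P@(T@M).T)[:,:3]
b=(.57,.64,-.2,-.12,.1255,.135); q=W[np.all((W>b[::2])&(W<b[1::2]),axis=1)]; print("btn",len(q),np.median(q,0))
b=(.54,.568,-.3,-.08,.102,.112); q=W[np.all((W>b[::2])&(W<b[1::2]),axis=1)]
for y in(-.27,-.22,-.17,-.13): k=q[abs(q[:,1]-y)<.01]; print(y,len(k),np.percentile(k[:,0],[2,50]).round(4) if len(k) else 0)
E
```

```text
23.3 [ 0.50077529 -0.16101547  0.21105872] [-0.23048338 -0.13745613  0.18981697]
btn 1744 [ 0.6072943  -0.16089604  0.13124694]
-0.27 400 [0.5598 0.5637]
-0.22 412 [0.5591 0.5631]
-0.17 406 [0.5585 0.5625]
-0.13 429 [0.5586 0.563 ]
```

View pics/w3.png

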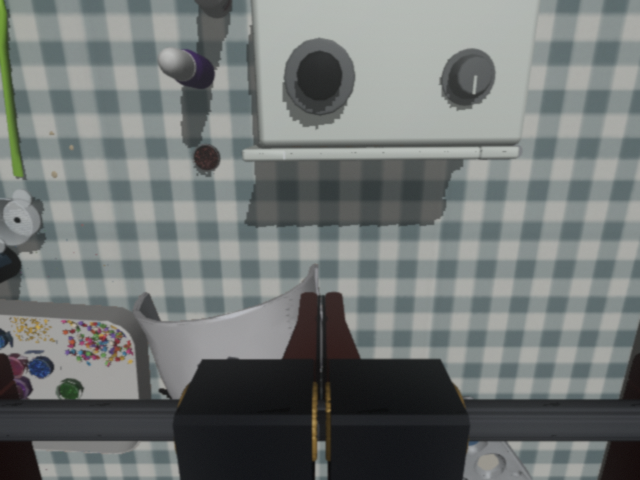

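The door is shut flush along row 153, the button is back up at (320,75), the bottles and pot have not moved, and the robot is clear of everything.

```bash
python3 -c "
from bench import ctrl
print(ctrl.sign_off())"
```

```text
the job is handed in; nothing more can be done
None
```

I handed the job in after about 23 s: tray home, door shut flush, then start button pressed fully and back up; the bottles and glitter pot were left where they stood, and the fingers only ever met the tray's front plate, the door and the button.

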